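# Shut the handset case and do up its draw latch

### The job

Close up the blue handset case: shut its lid fully, hook the latch's loop over the keeper on the lid, then snap the latch lever down over centre so that it stays flat against the case with the loop pulled tight. Leave the other things on the table where they are, and let go of everything at the end.

Things in the scene. Friction and masses are not known exactly. Their poses are not given: they have to be found in the camera images.
- case: Blue hard-shell carry case, 240 mm deep (x) by 260 wide (y), fixed to the table; tub 104 mm high, lid 100 more. Origin: centre of its underside, on the table; z up, x from the latch face to the hinge side. Latch face: the upright plane x = -120 mm; 'outward' means along -x. All latch parts are centred on y = 0. The shut lid is flush with that face: an upright gripper at the latch would strike it, so lean in from outward.
- lid (a joint): Lid angle, rad: 0 = shut, grows as its front edge rises. Friction hinge along y: it stays where left; about 1 to 3 N down near the front edge shuts it.
- lid_hinge (a point): Middle of the lid's hinge line: x = +120, z = 104 mm of the case.
- lid_front_edge (a point): Middle of the lid's upper front edge, on its flat top face: case x = -120, z = 204 mm when shut. The top face is clear from here to 120 mm back; then comes a black carry handle, 24 mm high, 124 mm wide.
- keeper_seat (a point): Where the loop's crossbar has its centre when hooked: middle of the steel keeper's trough, 24 mm wide. It turns with the lid; lid shut: case x = -136, z = 121 mm, axes as the case's. Its ledge is 2.5 mm below this point, open upward, between the keeper's block (10 mm off the face) and an upturned lip (22 to 25 mm off, top 6 mm above this point): the bar drops in from above.
- latch_pivot (a point): The lever's pivot axis (along y) on the case: 21 mm outward of the latch face, z = 85 mm.
- lever (a joint): Lever angle, rad: 0 = hanging flat along the case (shut), pi/2 = straight outward, up to 2.75 = nearly straight up. Unloaded it stays where left (0.035 Nm friction). With the loop just resting in the keeper it stands at about 1.35 to 1.55; pressing it down stretches the loop's springs (0.2 Nm at most). Dead centre is at about 0.35; below about 0.25 it snaps shut by itself.
- lever_end (a point): Middle of the lever's free end, outer side. Lever: steel plate 28 mm wide, 3 thick. Shut, its outer face is 8 mm outward of latch_pivot and runs from 4 to 46 mm below it, then a 10 mm tip flares out to this point, 56 mm below latch_pivot and 11.5 mm outward of it. Press on the outer face (the upper one when the lever stands out).
- loop_pivot (a point): The loop's pivot axis (along y) on the lever, 14 mm from latch_pivot; lever shut: 4.8 mm inward of it and 13.2 mm below it (seen from latch_pivot it lags the lever angle by 0.35 rad).
- loop (a joint): Loop angle relative to the lever, rad. Counting angles in the case's x-z plane from straight down (0) through outward (pi/2) to up (pi), the direction from loop_pivot to loop_bar is lever + loop + pi. About 0 when latched, range -3.6 to 0.4; stays where left (0.012 Nm friction).
- loop_spring (a joint): Stretch of the loop on its two coil springs, in m: 0 when slack, at most 0.008; 12 N preload, then 6 N per mm. About 0.0035 when latched.
- loop_bar (a point): Middle of the loop's crossbar, 45.5 mm from loop_pivot when slack. The crossbar is a pin 5 mm thick with a round rivet head, 8 mm across, at each end, outside the loop's two wire legs: 52 mm over the heads. A gripper can pinch it across by these heads, straddling the lever (28 mm) and keeper (24 mm); the pin then turns freely between the fingers like an axle.
- can: Bystander: orange drink can, 66 mm wide, 122 mm high, beside one end of the case. Origin at its foot.
- marker: Bystander: marker pen, 130 mm long, 14 mm thick, lying before the latch face. Origin at its middle, on the table.
- remote: Bystander: black presenter remote, 105 x 36 x 16 mm, lying before the latch face. Origin at its underside's centre.
- stapler: Bystander: red and black stapler, 135 x 36 x 49 mm. Origin at its underside's centre.
- pencup: Bystander: black pen cup, 76 mm wide, 95 mm high, pens to 155 mm. Origin at its foot.
- tape: Bystander: black tape dispenser, 150 x 58 x 78 mm. Origin at its underside's centre.
- punch: Bystander: grey hole punch, 105 x 115 x 70 mm, on the far left. Origin at its underside's centre.

How it is judged:
On the way, in this order (a step that is already met when the one before it is completed fails the run):
1. the lid is shut (value of joint lid below 0.03 rad), for 0.2 s.
2. with the lid shut, the loop's crossbar lies in the keeper's trough (value of joint lid below 0.03 rad and z of loop_bar in the frame of keeper_seat between -0.004 and 0.004 m and x of loop_bar in the frame of keeper_seat between -0.007 and 0.007 m), for 0.2 s.
At the end, for the whole second after the job is handed in: The lid is shut (within 0.03 rad), the loop's crossbar lies in the keeper's trough (within 4 mm of keeper_seat in height, 7 mm in depth), the loop is stretched tight by more than 2.5 mm, and the lever lies at rest flat against the case (within 0.1 rad) (all of step 2 and value of joint loop_spring above 0.0025 m and value of joint lever below 0.1 rad and velocity of joint lever between -0.1 and 0.1 rad/s); the robot touches nothing.
It fails at once if the can, marker, remote, stapler, pen cup, tape dispenser or punch is shoved more than 30 mm (distance of any of can, marker, remote, stapler, pencup, tape, punch from where it was at the start of the episode above 0.03 m).
It fails at once if the can or the pen cup is tipped (angle between any of can, pencup's own z axis and vertical above 0.5 rad).
It also fails if it takes over 58 s, if anything falls off the work surface, if the arm or the gripper's body presses on something with over 40 N, if the wrist force passes 120 N, or if a joint passes its speed limit or range.

### The arm

A 7-joint arm with a two-finger parallel gripper is mounted at the origin on the work surface. World frame = base frame: x ahead of the robot, y to its left, z up, the work surface at z = 0. Lengths are in m, angles in rad, forces in N, time in s.
With the tool pointing down it reaches from about 0.425 to 0.95 m from the base axis. Payload 4.7 kg.
Tool frame: the origin (TCP) lies at the very end of the fingers, on their centre line; the grasp point (between the pads) lies 19 mm behind it; z points along the fingers, y is the direction in which the jaws open and shut (so a half turn about z gives the same grasp; the last joint's range is limited). The gripper opens to 85 mm and grips with 20 to 120 N. Pads are 22 mm wide; open, the fingers measure 114 mm over their backs; the gripper's body (76 mm by 85 mm) begins 54 mm behind the grasp point. The pads swing forward as they close: fully open they stand 13 mm farther back than shut.
Start: joints at [1.127, 0.469, -0.049, 1.532, 0.024, 1.141, -0.082], TCP at [0.272, -0.618, 0.231] pointing down, gripper open.
Joint ranges: [-2.59, 2.59], [-0.33, 1.99], [-1.39, 1.29], [0.1, 2.45], [-1.04, 4.18], [0.21, 1.99], [-2.66, 2.66]. Speed limits (rad/s): [2.57, 2.57, 3.14, 3.14, 3.14, 3.14, 3.14].

### API

Orientations are given as [roll, pitch, yaw] about the fixed x, y, z axes, in that order (R = Rz(yaw) Ry(pitch) Rx(roll)).
In Python, from workcell import sensors, optics, close_job gives the robot as it stands. The module is installed in compiled form; this text tells all that it offers.
- The arm moves only by the shell command python3 -m jog 'ROWS' [OPENING] [FORCE]. ROWS is JSON, a list of rows, each a list of 6 numbers: the shift along the tool's x, y, z in mm, then the turn, a rotation vector about the tool's x, y, z in degrees. A call has 1 to 10 rows; each row is the pose to reach, as a shift and turn from the pose commanded when the call began, along the tool's axes at that moment; what a row does not reach only later rows make up. A row lasts 1/8 s, in which the tool goes at most 62.5 mm and 10.7 degrees, less where a joint would pass 70% of its speed; a pose out of reach is approached as far as the arm can. A call with a gripper value outside its range is refused whole. OPENING is the gripper command: -1 is fully open, 1 is shut, values between are in proportion, set as the call begins (- or left out, the last holds). The fingers move at their own pace and stop on an object; FORCE is the grip in N (left out, the last holds). Time passes only in rows, so rows that repeat a pose let the fingers close. It gives the time, the measured TCP pose, the force and the opening at its end, in the units of the state.
- sensors.state(): the state, without advancing time (a new reading comes with each control period).
- optics.read_camera(name): name is "scene" or "side" or "wrist"; returns a dict with "img" (384x512x3 uint8, red, green, blue), "z_map" (384x512 float32, m along the optical axis (not along the pixel's ray), 0 where there is no reading), "camera_matrix" (3x3 intrinsics, pixels), "R" (3x3) and "t" (3): a world point X has camera coordinates R X + t; the wrist camera has in their place "mount" (4x4, takes a point from camera to tool coordinates, whose origin is the TCP and whose axes are the flange's). Camera axes: x right, y down, z forward; pixel columns grow to the right and rows downward; lengths in m; the calibration is good to about 2 mm. A picture is of the moment at which its call begins: read the wrist's pose just before it.
- close_job(): hands the job in, once; it reports no verdict.
The state is a dict: "clock": time; "qpos": joint angles; "qd": joint speeds; "joint_efforts": joint torques, N m; "position": TCP position; "ee_rot": TCP orientation; "force": force on the tool from outside, world axes, zero at the start; "torque": the same for the moment, N m; "finger_gap": finger opening in m.
Only numpy, scipy, OpenCV 4.12 (cv2) and the standard library are available. Lean on these libraries where they do the work, as an engineer would, in place of code of your own. Each camera call takes 0.05 s, during which the arm holds its last target. There are 200 camera calls.

## Working session

There is one attempt and no reset: what is moved stays moved. The work goes in short steps, Python scripts to look and compute and a shell command to move; the robot and the scene stay as the last step left them, time stands still between calls to the robot, and variables do not carry over. Pictures are saved under pics/ and viewed, about 8 in all and at most 12, crops included, and the job is handed in when it is done.

```bash
mkdir -p pics; cat > h.py <<'E'
import numpy as np, cv2
from workcell import sensors, optics
from scipy.spatial.transform import Rotation as Ro
def snap(n,f):
    s=sensors.state(); c=optics.read_camera(n); cv2.imwrite('pics/'+f+'.png',c['img'][:,:,::-1])
    if 'mount' in c:
        T=np.eye(4);T[:3,:3]=Ro.from_euler('xyz',s['ee_rot']).as_matrix();T[:3,3]=s['position']
        c['T']=T@c['mount']
    else:
        T=np.eye(4);T[:3,:3]=c['R'];T[:3,3]=c['t'];c['T']=np.linalg.inv(T)
    np.savez('pics/'+f+'.npz',T=c['T'],K=c['camera_matrix'],z=c['z_map'],img=c['img'])
def load(f): return np.load('pics/'+f+'.npz')
def pts(f):
    d=load(f);z=d['z'];v,u=np.mgrid[:z.shape[0],:z.shape[1]];K=d['K']
    P=np.stack([(u-K[0,2])/K[0,0]*z,(v-K[1,2])/K[1,1]*z,z],-1)
    W=P@d['T'][:3,:3].T+d['T'][:3,3]; W[z==0]=np.nan; return W
def proj(f,X):
    d=load(f);Ti=np.linalg.inv(d['T']);p=Ti[:3,:3]@np.array(X)+Ti[:3,3];q=d['K']@p;return q[:2]/q[2]
E
python3 - <<'E'
from h import *
print(sensors.state())
snap('scene','s0');snap('side','d0')
a=np.hstack([cv2.imread('pics/s0.png')]);cv2.imwrite('pics/s0v.png',a)
for f in('s0','d0'): print(load(f)['T'].round(3).tolist())
b=np.vstack([cv2.imread('pics/s0.png'),cv2.imread('pics/d0.png')]);cv2.imwrite('pics/both.png',cv2.resize(b,(400*1,600)))
E
```

```text
{'clock': 0.0, 'qpos': array([ 1.12712158,  0.46944013, -0.04857397,  1.53373058,  0.02411683,
        1.14100082, -0.08229069]), 'qd': array([-4.71649237e-04, -4.73344318e-04,  1.16853569e-03, -1.34781260e-03,
        1.10398647e-04, -3.68292836e-05,  3.45568320e-04]), 'joint_efforts': array([-6.65404696e-04, -5.10320592e+01, -4.68479621e-02, -2.37716961e+01,
        1.05847765e-02,  7.42447330e-03,  4.69172221e-06]), 'position': array([ 0.27176381, -0.61721579,  0.23024674]), 'ee_rot': array([-3.13960241e+00,  9.95648863e-05,  4.14804910e-01]), 'force': array([0.06945515, 0.80269941, 0.23108353]), 'torque': array([-0.01342979,  0.00078593,  0.01132628]), 'finger_gap': 0.08541139915977222}
[[0.841, 0.433, -0.325, 1.063], [0.541, -0.656, 0.527, -0.83], [0.015, -0.619, -0.785, 1.38], [0.0, 0.0, 0.0, 1.0]]
[[-0.933, 0.339, -0.12, 0.696], [0.36, 0.868, -0.342, 0.441], [-0.012, -0.362, -0.932, 1.356], [0.0, 0.0, 0.0, 1.0]]
```

View pics/s0.png

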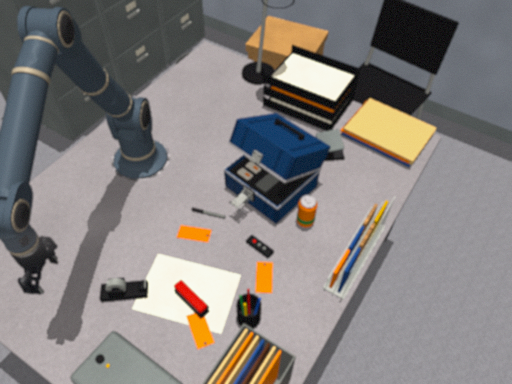

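View pics/d0.png

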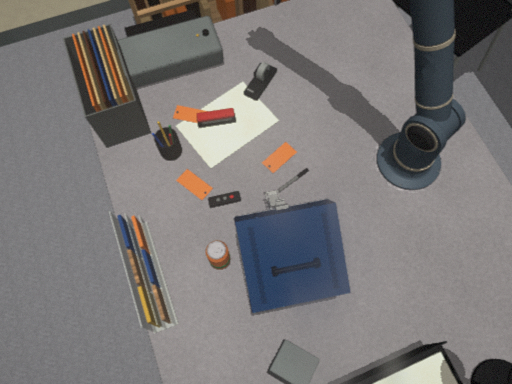

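The scene view shows the case's open lid with the latch at about (238,203), the marker at (208,213) and the remote at (260,246). The can is at (307,210), beside the case's far end. In the side view the lid covers (240..345, 205..310), with the latch at (277,200).

```bash
python3 - <<'E'
from h import *
W=pts('d0');im=load('d0')['img'].astype(int)
blue=(im[...,2]>im[...,0]+30)&(im[...,2]>60)
v,u=np.mgrid[:384,:512]
m=blue&(u>230)&(u<355)&(v>195)&(v<318)&(W[...,2]>.12)
P=W[m];P=P[~np.isnan(P).any(1)]
# top plane RANSAC
rng=np.random.default_rng(0);best=None
for _ in range(400):
    a,b,c=P[rng.choice(len(P),3,0)];n=np.cross(b-a,c-a);n/=np.linalg.norm(n)+1e-12
    k=abs((P-a)@n)<.003
    if best is None or k.sum()>best.sum():best=k
Q=P[best];c=Q.mean(0);n=np.linalg.svd(Q-c,full_matrices=0)[2][2];n*=np.sign(n[2])
print(len(P),len(Q),'n',n,'tilt',np.arccos(n[2]),'c',c)
yh=np.cross([0,0,1],n);yh/=np.linalg.norm(yh);xs=np.cross(yh,n) 
a=(Q-c)@yh;b=(Q-c)@xs
print('yh',yh,'xs',xs,np.percentile(a,[0.5,50,99.5]),np.percentile(b,[.5,50,99.5]))
r=cv2.minAreaRect(np.stack([a,b],1).astype(np.float32));print(r, c+yh*r[0][0]+xs*r[0][1])
# tub from scene
W=pts('s0');im=load('s0')['img'].astype(int)
blue=(im[...,2]>im[...,0]+30)&(im[...,2]>50)
m=blue&(u>215)&(u<335)&(v>110)&(v<225)&(W[...,2]<.10)&(W[...,2]>.01)
P=W[m];P=P[~np.isnan(P).any(1)];best=None
for _ in range(400):
    a,b=P[rng.choice(len(P),2,0)];d=b-a;n2=np.cross(d,[0,0,1]);n2/=np.linalg.norm(n2)+1e-12
    k=abs((P-a)@n2)<.003
    if best is None or k.sum()>best.sum():best=k
Q=P[best];c=Q.mean(0);n2=np.linalg.svd((Q-c)[:,:2],full_matrices=0)[2][1]
print(len(P),len(Q),'face n',n2,'c',c);t=np.array([-n2[1],n2[0]]);print('extent',np.percentile((Q-c)[:,:2]@t,[.5,99.5]),t)
for f,uv in[('s0',(238,203)),('s0',(255,157)),('s0',(208,213)),('s0',(260,246)),('s0',(307,205)),('d0',(217,247))]:
    print(f,uv,pts(f)[uv[1],uv[0]].round(3))
cr=cv2.imread('pics/s0.png')[105:235,190:350];cv2.imwrite('pics/c0.png',cv2.resize(cr,None,fx=5,fy=5,interpolation=cv2.INTER_CUBIC)[:600])
E
```

```text
8502 7166 n [0.07793277 0.45527594 0.88693309] tilt 0.4801338850063577 c [0.53282879 0.21648433 0.24895439]
yh [-0.98566352  0.16872293  0.        ] xs [ 0.14964595  0.87421759 -0.46189793] [-0.12229076 -0.00124817  0.13137707] [-0.11481735 -0.00423607  0.12029197]
((0.004967503249645233, 0.0038531720638275146), (0.25718954205513, 0.23981180787086487), 0.1902994066476822) [0.52850912 0.22069097 0.24717461]
784 372 face n [0.16902432 0.98561188] c [0.51429509 0.03910264 0.04661331]
extent [-0.11380739  0.13709833] [-0.98561188  0.16902432]
s0 (238, 203) [ 0.49  -0.023  0.079]
s0 (255, 157) [0.499 0.07  0.238]
s0 (208, 213) [ 0.393 -0.077  0.009]
s0 (260, 246) [ 0.632 -0.1    0.024]
s0 (307, 205) [0.709 0.075 0.119]
d0 (217, 247) [0.7   0.087 0.12 ]
```

View pics/c0.png

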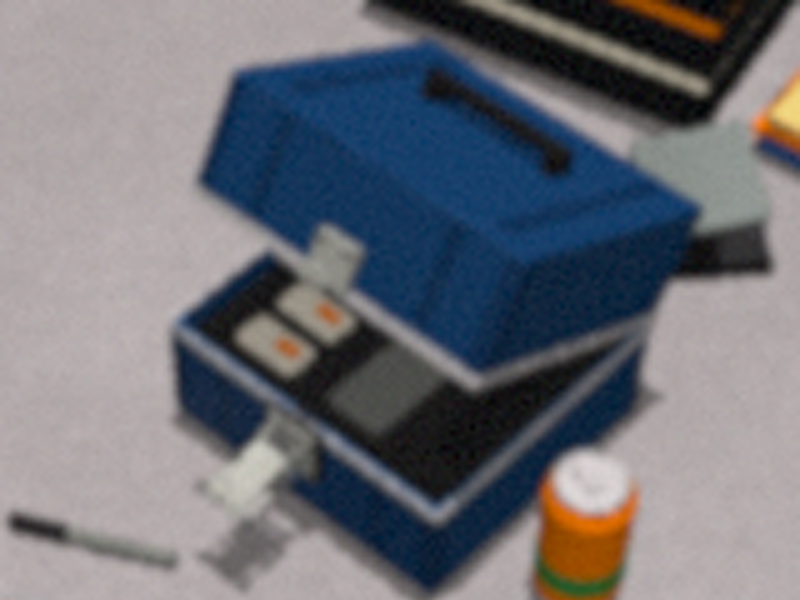

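The enlarged crop shows the lid open by about 0.48 rad with the keeper on its front edge at (335,258). The latch stands out from the tub at about (245,480), and the marker lies to its left. The fitted case centre is about (0.518, 0.162), and its x axis is (0.169, 0.986). Next I move above the lid.

```bash
python3 -m jog '[[40,-34,-20,0,0,-8],[84,-71,-40,0,0,-16],[128,-108,-60,0,0,-24],[172,-145,-80,0,0,-32],[216,-182,-100,0,0,-40],[260,-220,-120,0,0,-48],[304,-258,-130,0,0,-56.5],[311,-264,-130,0,0,-56.5],[311,-264,-130,0,0,-56.5]]' 1 30; python3 -c "
from h import *
s=sensors.state();print(s['qpos'].round(3),s['position'],s['ee_rot'],s['force'])
R=Ro.from_euler('xyz',s['ee_rot']).as_matrix()
print(R.T@(np.array([.5165,.151,.33])-s['position']))"
```

```text
clock: 1.23
position: [0.45, -0.2507, 0.3609]
ee_rot: [-3.141, 0.0, 1.401]
force: [0.2, -0.4, 0.3]
finger_gap: -0.0
[ 0.791  0.139 -0.411  1.701  0.058  1.314  0.2  ] [ 0.45002809 -0.25074853  0.36091357] [-3.14076137e+00  4.08955865e-04  1.40116890e+00] [ 0.23802576 -0.38917608  0.25940043]
[ 0.4072166  -0.00227779  0.03074894]
```

```bash
python3 -m jog '[[58,0,3,0,0,0],[118,0,6,0,0,0],[178,0,10,0,0,0],[238,0,14,0,0,0],[298,0,18,0,0,0],[358,0,20,0,0,0],[402,-2,20,0,0,0],[407,-2,21,0,0,0],[407,-2,21,0,0,0]]'; python3 -m jog '[[0,0,30,0,0,0],[0,0,50,0,0,0],[-10,0,62,0,0,0],[-21,0,74,0,0,0],[-30,0,83,0,0,0],[-39,0,93,0,0,0],[-48,0,103,0,0,0],[-56,0,113,0,0,0],[-63,0,124,0,0,0],[-67,0,131,0,0,0]]'
```

```text
clock: 2.35
position: [0.5177, 0.1483, 0.3393]
ee_rot: [-3.14, 0.002, 1.398]
force: [-0.1, -0.4, 0.7]
finger_gap: 0.0003
clock: 3.6
position: [0.5052, 0.0845, 0.2082]
ee_rot: [-3.14, -0.0, 1.401]
force: [0.4, 0.4, 1.7]
finger_gap: 0.0001
```

```bash
python3 -m jog '[[0,0,2,0,0,0],[0,0,4,0,0,0],[0,0,5,0,0,0],[0,0,6,0,0,0],[0,0,6,0,0,0]]'
```

```text
clock: 4.22
position: [0.5057, 0.0845, 0.2041]
ee_rot: [3.141, 0.001, 1.401]
force: [-2.5, -2.3, 7.1]
finger_gap: 0.0001
```

```bash
python3 -m jog '[[0,0,-40,0,0,0],[-40,0,-70,0,0,0],[-90,0,-75,0,9,0],[-140,0,-75,0,18,0],[-190,0,-75,0,27,0],[-230,0,-75,0,36,0],[-240,0,-75,0,45,0],[-240,0,-75,0,45,0],[-240,0,-75,0,45,0]]' ; python3 - <<'E'
from h import *
s=sensors.state();print(s['qpos'].round(3),s['position'],s['ee_rot'],s['force'])
snap('wrist','w1');snap('side','d1')
d=load('w1');print(d['T'].round(3).tolist())
cv2.imwrite('pics/w1v.png',cv2.resize(cv2.imread('pics/w1.png'),None,fx=1.5,fy=1.5))
E
```

```text
clock: 5.35
position: [0.4658, -0.1504, 0.2787]
ee_rot: [3.14, -0.785, 1.404]
force: [-0.4, 0.1, 0.4]
finger_gap: 0.0001
[ 1.083  0.389 -0.582  1.826 -0.539  1.322  0.564] [ 0.4657621  -0.15040465  0.27868023] [ 3.14046335 -0.78518257  1.40384107] [-0.35556056  0.06694896  0.36829925]
[[0.986, -0.15, 0.073, 0.459], [-0.167, -0.888, 0.429, -0.192], [0.001, -0.435, -0.9, 0.44], [0.0, 0.0, 0.0, 1.0]]
```

View pics/w1v.png

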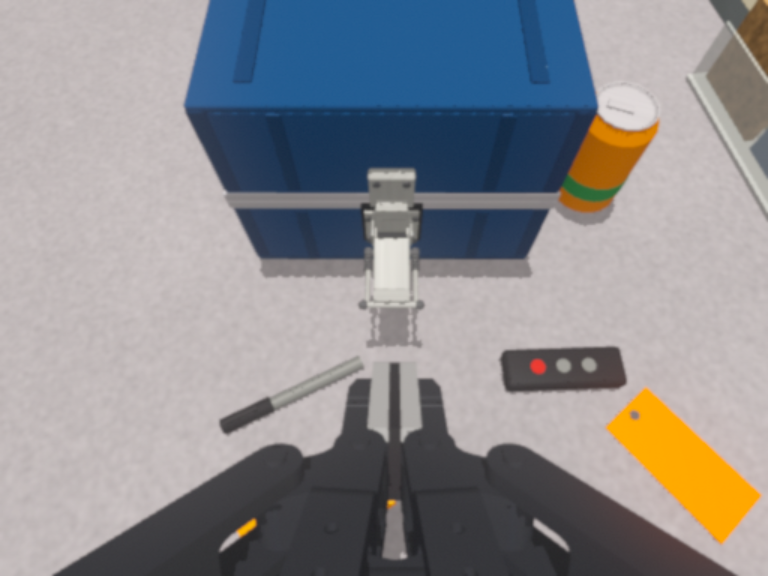

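The wrist view (1.5x) shows the lid shut. The lever stands out from (392,240) to (391,300). The loop is folded out along it, with its rivet heads at about (363,305) and (420,305). The keeper is at (392,205), the marker tip at (360,362) and the remote at (563,368).

```bash
python3 - <<'E'
from h import *
W=pts('w1');z=load('w1')['z']
xh=np.array([.169,.9856,0]);yh=np.array([-.9856,.169,0]);o=np.array([.5184,.1618,0])
def cs(p): p=p-o; return np.array([p@xh,p@yh,p[2]])*1000
def show(u,v,n=''):
    print(n,u,v,cs(W[int(round(v)),int(round(u))]).round(1))
# lid front edge / face check
for u in(150,200,240,330,370): show(u,69,'edge');show(u,76,'face');show(u,110,'face2')
for u,v in[(241,202),(242,203),(243,204),(280,203),(279,202),(281,204)]: show(u,v,'head')
for v in range(160,206,4): show(261,v,'lev')
for v in range(112,160,4): show(261,v,'keep')
for v in range(170,206,5): show(245,v,'legL');show(277,v,'legR')
cr=cv2.imread('pics/w1.png')[105:225,215:310];cv2.imwrite('pics/c1.png',cv2.resize(cr,None,fx=5,fy=5,interpolation=cv2.INTER_CUBIC)[:600])
E
```

```text
edge 150 69 [-121.4  104.3  204.6]
face 150 76 [-123.5  106.   197.9]
face2 150 110 [-124.3  120.5  148.9]
edge 200 69 [-120.5   57.9  203.9]
face 200 76 [-123.1   58.7  197.6]
face2 200 110 [-123.3   67.   147.9]
edge 240 69 [-120.9   20.5  204.4]
face 240 76 [-123.4   20.8  198. ]
face2 240 110 [-121.8   23.9  146.1]
edge 330 69 [-120.   -63.6  203.8]
face 330 76 [-122.6  -64.6  197.5]
face2 330 110 [-124.5  -73.   149.9]
edge 370 69 [-120.7 -100.7  204.6]
face 370 76 [-122.9 -102.3  198. ]
face2 370 110 [-123.1 -116.6  148.3]
head 241 202 [-201.8   24.2   79.6]
head 242 203 [-202.4   23.1   78.2]
head 243 204 [-203.5   21.9   77.8]
head 280 203 [-202.5  -21.1   78.7]
head 279 202 [-201.7  -19.9   79.6]
head 281 204 [-203.4  -22.3   77.9]
lev 261 160 [-151.5    1.1   90.2]
lev 261 164 [-157.6    1.1   91.1]
lev 261 168 [-162.2    1.1   89.7]
lev 261 172 [-166.4    1.1   87.5]
lev 261 176 [-171.4    1.1   86.9]
lev 261 180 [-176.3    1.1   86. ]
lev 261 184 [-181.2    1.    85.2]
lev 261 188 [-185.6    1.    83.7]
lev 261 192 [-190.    1.   82.]
lev 261 196 [-195.5    1.    82.9]
le
[... 375 characters left out ...]
5    1.1  118.6]
keep 261 148 [-131.3    1.3   85. ]
keep 261 152 [-132.3    1.3   77.4]
keep 261 156 [-145.6    1.2   89.6]
legL 245 170 [-159.8   20.5   80.3]
legR 277 170 [-159.8  -18.2   80.6]
legL 245 175 [-166.6   20.4   80.2]
legR 277 175 [-166.7  -18.1   80.7]
legL 245 180 [-172.9   20.3   79.4]
legR 277 180 [-172.5  -18.1   78.8]
legL 245 185 [-179.    20.2   78.1]
legR 277 185 [-179.1  -18.    78.6]
legL 245 190 [-185.5   20.    77.9]
legR 277 190 [-186.   -17.9   79.1]
legL 245 195 [-192.2   19.8   78.3]
legR 277 195 [-191.9  -17.8   77.9]
legL 245 200 [-198.    19.8   76.8]
legR 277 200 [-198.1  -17.8   77.4]
legL 245 205 [-172.6   23.8    2.1]
legR 277 205 [-204.   -17.7   76.2]
```

View pics/c1.png

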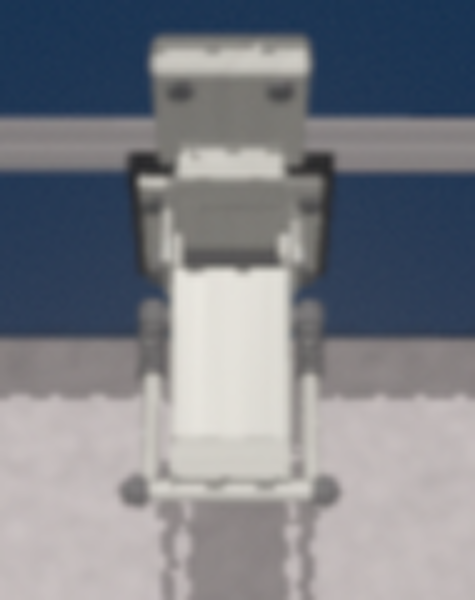

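The lid is shut, and the corrected case origin agrees with the keeper and face readings: x reads 2.5 mm too far outward, y about 1.1 mm too large. The lever angle is about 1.35. The bar is at about case (-198, 0, 75.5), folded out under the lever tip. I'll pregrasp at a 55° lean.

```bash
cat >> h.py <<'E'
xh=np.array([.169,.9856,0]);yh=np.array([-.9856,.169,0]);o=np.array([.5184,.1618,0])-.0025*xh+.0011*yh
def w(c): return o+xh*c[0]/1e3+yh*c[1]/1e3+np.array([0,0,c[2]/1e3])
def cs(p): p=p-o; return np.array([p@xh,p@yh,p[2]])*1000
def to(c,th):  # tcp case target mm and lean deg -> tool shift mm, rotvec deg
    s=sensors.state();R=Ro.from_euler('xyz',s['ee_rot']).as_matrix();t=np.radians(th)
    z=np.sin(t)*xh-np.cos(t)*np.array([0,0,1]);y=-yh;G=np.stack([np.cross(y,z),y,z],1)
    print('tcp',cs(s['position']).round(1),'shift',(R.T@(w(c)-s['position'])*1e3).round(1),'turn',np.degrees(Ro.from_matrix(R.T@G).as_rotvec()).round(1),'F',s['force'].round(1),s['finger_gap'],s['qpos'].round(2))
E
python3 -c "
from h import *
to((-235.9,0,101.9),55)"
```

```text
tcp [-313.3   -2.   279.3] shift [-70.4  -2.  180.3] turn [-0.1 10.1  0.2] F [0.1 0.2 0.1] -8.382389535156906e-05 [ 1.08  0.39 -0.58  1.83 -0.54  1.32  0.56]
```

```bash
python3 -m jog '[[-20,0,45,0,5,0],[-40,-1,90,0,10,0],[-60,-2,140,0,10,0],[-70,-2,180,0,10,0],[-70,-2,180,0,10,0],[-70,-2,180,0,10,0]]' -0.7 60; python3 - <<'E'
from h import *
to((-186.8,0,67.5),55)
snap('wrist','w2');W=pts('w2')
print(proj('w2',w((-198.3,26,75.5))),proj('w2',w((-198.3,-26,75.5))))
cr=cv2.imread('pics/w2.png');cv2.imwrite('pics/w2v.png',cv2.resize(cr,None,fx=1.5,fy=1.5))
E
```

```text
clock: 6.2
position: [0.4776, -0.0751, 0.103]
ee_rot: [3.137, -0.958, 1.406]
force: [0.1, -0.8, -0.4]
finger_gap: 0.0728
tcp [-237.9   -0.9  103. ] shift [ 0.4 -1.  62.2] turn [0.1 0.1 0.2] F [ 0.1 -0.8 -0.4] 0.0727632592087555 [ 1.02  0.7  -0.61  2.01 -0.65  0.97  0.79]
[218.76803637 215.05243827] [302.92951036 215.2660574 ]
```

View pics/w2v.png

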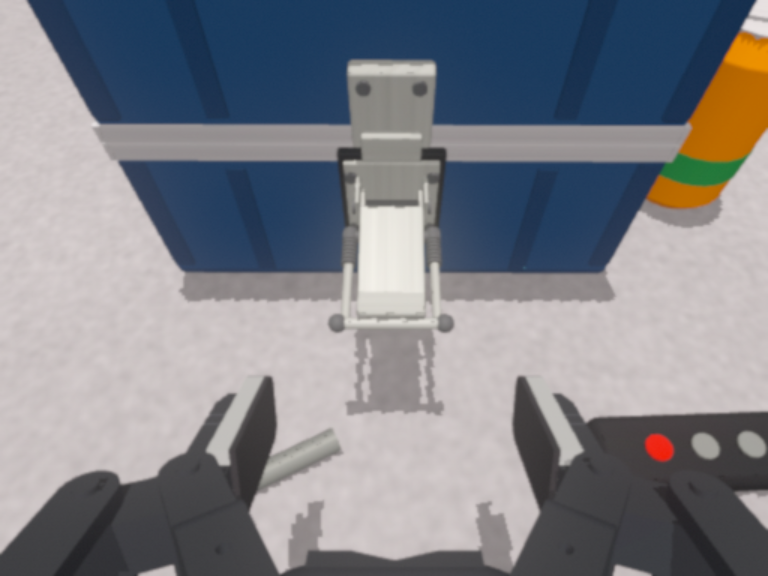

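The heads are at (337,322) and (445,322), on the predicted row and centred between the open fingers. The pads are at (245,430) and (545,430). I advance and grip.

```bash
python3 -m jog '[[0,-1,30,0,0,0],[0,-1,50,0,0,0],[0,-1,62,0,0,0],[0,-1,62,0,0,0]]'; python3 -m jog '[[0,0,0,0,0,0],[0,0,0,0,0,0],[0,0,0,0,0,0],[0,0,0,0,0,0],[0,0,0,0,0,0]]' 1 50; python3 - <<'E'
from h import *
to((-186.8,0,67.5),55)
snap('wrist','w3')
cr=cv2.imread('pics/w3.png');cv2.imwrite('pics/w3v.png',cv2.resize(cr,None,fx=1.5,fy=1.5))
E
```

```text
clock: 6.75
position: [0.4844, -0.0248, 0.0665]
ee_rot: [3.14, -0.959, 1.403]
force: [-0.4, -0.6, 0.8]
finger_gap: 0.0725
clock: 7.38
position: [0.4846, -0.0259, 0.0656]
ee_rot: [3.14, -0.958, 1.4]
force: [0.6, -4.5, -0.5]
finger_gap: 0.0472
tcp [-188.2    0.5   65.6] shift [2.3 0.5 0. ] turn [ 0.1  0.1 -0. ] F [ 0.6 -4.5 -0.5] 0.047179211969797887 [ 0.96  0.77 -0.64  2.06 -0.7   0.83  0.82]
```

View pics/w3v.png

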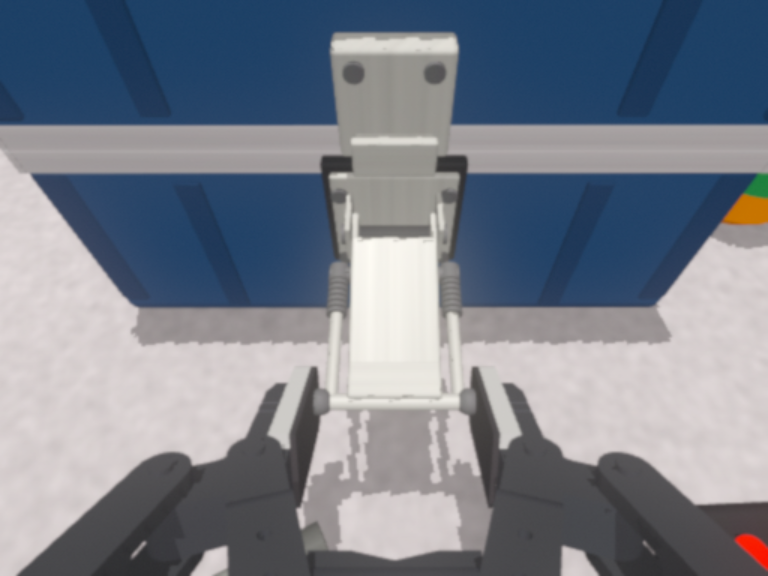

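The bar is pinched by its heads near the pad tips, at (320,400) and (468,400). I swing it up a little first and watch the force, because the bar may rub the lever tip.

```bash
python3 -m jog '[[2.5,0,-1.6,0,0,0],[5,0,-3.3,0,0,0],[5,0,-3.3,0,0,0]]'; python3 -m jog '[[3,0,-1.5,0,0,0],[6,0,-3,0,0,0],[6,0,-3,0,0,0]]'; python3 - <<'E'
from h import *
to((-186.8,0,67.5),55)
snap('wrist','w4');W=pts('w4')
for v in range(150,275,8): print(v,cs(W[v,263]).round(1), cs(W[v,225]).round(1))
E
```

```text
clock: 7.8
position: [0.4847, -0.0252, 0.0719]
ee_rot: [3.14, -0.958, 1.401]
force: [1.2, -5.4, -2.5]
finger_gap: 0.0474
clock: 8.18
position: [0.4849, -0.0241, 0.0786]
ee_rot: [3.139, -0.958, 1.402]
force: [1.9, -4.3, -3.2]
finger_gap: 0.0471
tcp [-186.4    0.5   78.6] shift [-9.3  0.5  6. ] turn [0.1 0.1 0. ] F [ 1.9 -4.3 -3.2] 0.04708045198202205 [ 0.96  0.74 -0.65  2.06 -0.7   0.85  0.81]
150 [-128.8    0.2   90.8] [-130.5   20.9   92.7]
158 [-129.6    0.2   85. ] [-129.1   21.8   84.4]
166 [-1.293e+02  1.000e-01  7.750e+01] [-126.1   22.9   73.7]
174 [-142.9    0.2   87.3] [-126.    23.6   65.8]
182 [-150.2    0.2   89.8] [-126.2   24.3   57.8]
190 [-154.7    0.2   89. ] [-120.1   26.2   40.5]
198 [-158.6    0.2   87.4] [-153.3   20.6   79.6]
206 [-162.7    0.2   86.3] [-159.9   20.    81.9]
214 [-166.3    0.2   84.5] [-165.1   19.6   82.5]
222 [-169.9    0.2   82.6] [-169.9   19.3   82.7]
230 [-173.6    0.2   81. ] [-175.4   18.8   84.3]
238 [-177.8    0.2   80.6] [-180.2   18.4   85.3]
246 [-180.7    0.2   77.7] [-184.7   18.    85.9]
254 [-184.7    0.2   77.1] [-189.2   17.7   86.9]
262 [-194.4    0.3   89.8] [-194.2   17.1   89.3]
270 [-198.2    0.3   89.9] [-197.6   17.    88.6]
```

The bar has passed the lever tip: it is now above the lever and the force stays under 6 N. I continue along the arc to above and outward of the keeper.

```bash
python3 -m jog '[[8,0,-2,0,0,0],[16,0,-3,0,0,0],[24,0,-3,0,0,0],[32,0,-1,0,0,0],[39,0,1,0,0,0],[46,0,3,0,0,0],[54,0,6,0,0,0],[61,0,8,0,0,0],[61,0,8,0,0,0]]'; python3 - <<'E'
from h import *
to((-186.8,0,67.5),55)
snap('wrist','w5')
W=pts('w5')
for v in range(90,290,8): print(v,cs(W[v,263]).round(1))
cr=cv2.imread('pics/w5.png');cv2.imwrite('pics/w5v.png',cv2.resize(cr,None,fx=1.5,fy=1.5))
E
```

```text
clock: 9.35
position: [0.4913, 0.0179, 0.1243]
ee_rot: [-3.141, -0.96, 1.4]
force: [2.9, -3.2, -3.4]
finger_gap: 0.0468
tcp [-143.9    1.3  124.3] shift [-71.1   1.3  -2.5] turn [ 0. -0. -0.] F [ 2.9 -3.2 -3.4] 0.046786200473488394 [ 0.93  0.65 -0.7   2.09 -0.76  0.85  0.74]
90 [-120.1    1.   203.3]
98 [-121.     1.   200.7]
106 [-120.7    1.   197. ]
114 [-120.4    1.   193.1]
122 [-121.1    1.   189.9]
130 [-121.1    1.   185.8]
138 [-120.9    1.   181.4]
146 [-120.1    1.   176. ]
154 [-120.3    1.   171.4]
162 [-120.2    1.   166.2]
170 [-120.5    1.   161.3]
178 [-120.6    1.   155.6]
186 [-120.4    1.   149.3]
194 [-121.3    1.   144.1]
202 [-126.9    1.   145.8]
210 [-130.1    1.   143.8]
218 [-130.2    1.   136.9]
226 [-130.2    0.9  129.2]
234 [-130.1    0.9  120.7]
242 [-134.3    0.9  120. ]
250 [-138.3    0.9  118.9]
258 [-145.3    1.   125. ]
266 [-129.2    0.9   77.2]
274 [-129.3    0.9   64.3]
282 [-143.5    0.9   88.1]
```

View pics/w5v.png

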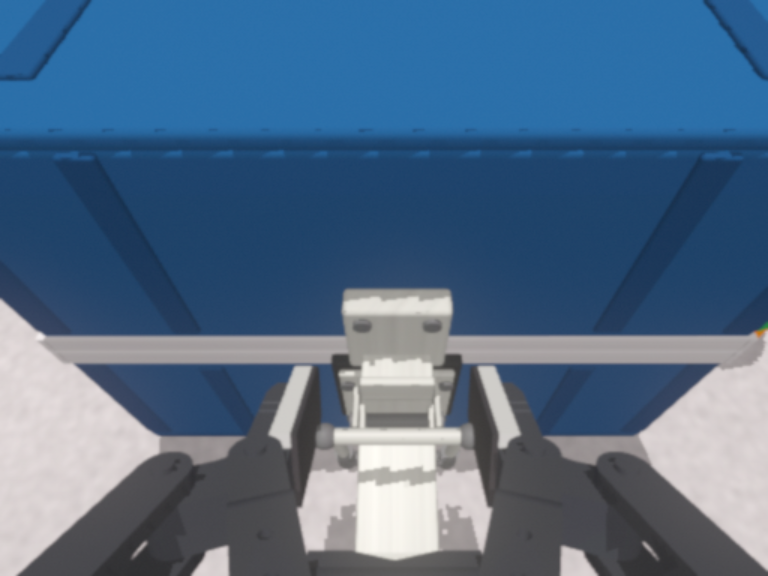

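The bar is at row 437, between heads at (325,437) and (468,437). It stands outward of the keeper lip at (397,370). It has slipped back a little in the pads, so I measure it.

```bash
python3 - <<'E'
from h import *
W=pts('w5');d=load('w5');s=sensors.state();t=cs(s['position'])
for u in(230,265,295):
  for v in range(284,302,2): print(u,v,cs(W[v,u]).round(1),end=' ')
  print()
# ray through bar centre row
cam=cs(d['T'][:3,3]);print('cam',cam.round(1))
E
```

```text
230 284 [-120.4   26.3   21.7] 230 286 [-159.4   15.9  125.8] 230 288 [-160.5   15.8  126.5] 230 290 [-161.3   15.8  126.2] 230 292 [-162.    15.8  125.5] 230 294 [-162.9   15.7  125.5] 230 296 [-162.9   16.   122.7] 230 298 [-158.9   17.4  107.6] 230 300 [-158.9   17.6  104.3] 
265 284 [-144.    -0.2   86.3] 265 286 [-1.595e+02  1.000e-01  1.261e+02] 265 288 [-1.605e+02  1.000e-01  1.266e+02] 265 290 [-1.616e+02  1.000e-01  1.269e+02] 265 292 [-1.621e+02  1.000e-01  1.258e+02] 265 294 [-1.629e+02  1.000e-01  1.256e+02] 265 296 [-1.631e+02  1.000e-01  1.233e+02] 265 298 [-153.6   -0.2   91.2] 265 300 [-1.547e+02 -1.000e-01  9.140e+01] 
295 284 [-144.5  -17.3   87.8] 295 286 [-159.3  -13.6  125.6] 295 288 [-160.2  -13.5  125.7] 295 290 [-161.4  -13.4  126.5] 295 292 [-162.   -13.4  125.6] 295 294 [-162.8  -13.4  125.3] 295 296 [-163.3  -13.4  124.1] 295 298 [-154.7  -16.2   94.7] 295 300 [-155.8  -16.2   94.6] 
cam [-213.3    1.1  276. ]
```

The bar centre is at about (-160.5, 124), at the lower edge of the pads because its heads have rolled along them. I re-centre the grip.

```bash
python3 -m jog '[[0,0,0,0,0,0],[0,0,0,0,0,0],[-5,0,0,0,0,0],[-11,0,0,0,0,0],[-11,0,0,0,0,0]]' -0.45 60; python3 -m jog '[[0,0,0,0,0,0],[0,0,0,0,0,0],[0,0,0,0,0,0],[0,0,0,0,0,0]]' 1 60; python3 - <<'E'
from h import *
to((-186.8,0,67.5),55)
snap('wrist','w6')
W=pts('w6');t=cs(sensors.state()['position'])
P=W.reshape(-1,3);C=(P-o)@np.stack([xh,yh,[0,0,1]],1)*1000
k=(abs(C[:,1])<12)&(C[:,2]>105)&(C[:,2]<150)&(C[:,0]<-148)&(C[:,0]>-175)
print(k.sum(),C[k].mean(0),C[k].min(0),C[k].max(0))
E
```

```text
clock: 10.02
position: [0.4899, 0.0109, 0.1145]
ee_rot: [-3.14, -0.96, 1.399]
force: [-0.1, 0.1, -0.4]
finger_gap: 0.0622
clock: 10.52
position: [0.4907, 0.011, 0.1152]
ee_rot: [3.14, -0.96, 1.402]
force: [2.9, -1.9, 1.7]
finger_gap: 0.0467
tcp [-150.9    0.7  115.2] shift [-59.7   0.6  -2.1] turn [0.1 0.  0. ] F [ 2.9 -1.9  1.7] 0.04668183285257105 [ 0.94  0.67 -0.69  2.08 -0.75  0.85  0.76]
599 [-1.61188215e+02  9.86721911e-03  1.25208335e+02] [-163.41425709  -11.99083681  122.39149792] [-158.15852476   11.982505    127.42767778]
```

```bash
python3 -m jog '[[5,0,0,0,0,0],[10,0,1,0,0,0],[15,0,1,0,0,0],[18.5,0,5.5,0,0,0],[21.5,0,10,0,0,0],[23,0,13.3,0,0,0],[23,0,13.3,0,0,0]]'; cat > bar.py <<'E'
from h import *
import sys
to((-186.8,0,67.5),55)
f=sys.argv[1];snap('wrist',f)
W=pts(f);C=(W.reshape(-1,3)-o)@np.stack([xh,yh,[0,0,1]],1)*1000
C=C.reshape(384,512,3)
for u in (250,264,278):
    print(u,[(v,*C[v,u,::2].round(1).tolist()) for v in range(230,300,3)])
E
python3 bar.py w7
```

```text
clock: 11.45
position: [0.4952, 0.0346, 0.1271]
ee_rot: [3.138, -0.96, 1.404]
force: [2.9, -5.2, 0.3]
finger_gap: 0.0469
tcp [-126.8    0.2  127.1] shift [-83.3   0.1 -14.9] turn [ 0.1 -0.   0.1] F [ 2.9 -5.2  0.3] 0.046943054261678746 [ 0.91  0.65 -0.72  2.09 -0.78  0.82  0.74]
250 [(230, -122.4, 144.9), (233, -124.2, 145.5), (236, -125.7, 145.4), (239, -127.0, 145.0), (242, -128.9, 145.9), (245, -129.6, 144.5), (248, -130.4, 143.2), (251, -130.3, 139.8), (254, -130.4, 136.9), (257, -130.1, 133.0), (260, -130.3, 130.3), (263, -130.5, 127.3), (266, -131.0, 124.8), (269, -137.3, 136.4), (272, -139.0, 137.1), (275, -139.6, 135.2), (278, -140.2, 133.1), (281, -136.4, 119.4), (284, -137.7, 118.9), (287, -139.1, 118.5), (290, -143.5, 126.9), (293, -144.6, 126.3), (296, -145.7, 125.3), (299, -145.5, 120.5)]
264 [(230, -122.5, 145.0), (233, -124.7, 146.3), (236, -125.7, 145.5), (239, -127.2, 145.5), (242, -129.1, 146.3), (245, -129.6, 144.4), (248, -130.3, 142.9), (251, -130.1, 139.5), (254, -131.0, 138.2), (257, -130.5, 133.9), (260, -130.3, 130.2), (263, -130.3, 126.7), (266, -130.4, 123.3), (269, -137.4, 136.6), (272, -138.6, 136.0), (275, -139.9, 135.9), (278, -140.0, 132.7), (281, -136.2, 118.7), (284, -137.5, 118.3), (287, -139.4, 119.5), (290, -143.2, 126.1), (293, -145.1, 127.8), (296, -145.6, 125.1), (299, -145.1, 119.4)]
278 [(230, -122.9, 145.7), (233, -124.3, 145.6), (236, -125.4, 144.9), (239, -127.4, 145.9), (242, -128.6, 145.4), (245, -129.5, 144.3), (248, -130.0, 142.4), (251, -130.6, 140.5), (254, -129.9, 135.9), (257, -130.2, 133.3), (260, -130.6, 130.9), (263, -130.9, 128.1), (266, -130.3, 123.2), (269, -137.6, 137.2), (272, -139.0, 137.1), (275, -139.8, 135.7), (278, -140.0, 132.7), (281, -136.1, 118.6), (284, -138.0, 119.6), (287, -138.9, 118.1), (290, -143.6, 127.3), (293, -145.2, 127.9), (296, -145.6, 125.1), (299, -145.3, 119.9)]
```

The keeper readings match the given geometry. The bar is over the trough at about (-138, 134), so I lower it in.

```bash
python3 -m jog '[[1,0,1.6,0,0,0],[-2,0,4,0,0,0],[-5,0,6,0,0,0],[-8,0,8,0,0,0],[-10,0,9.5,0,0,0],[-10.5,0,9.8,0,0,0],[-10.5,0,9.8,0,0,0]]'; python3 bar.py w8;  python3 -c "
import cv2
cv2.imwrite('pics/w8v.png',cv2.resize(cv2.imread('pics/w8.png')[200:384,130:390],None,fx=3,fy=3,interpolation=cv2.INTER_CUBIC))"
```

```text
clock: 12.38
position: [0.4945, 0.0375, 0.1149]
ee_rot: [-3.138, -0.966, 1.399]
force: [-6.2, -12.1, 21.2]
finger_gap: 0.0466
tcp [-124.1    1.4  114.9] shift [-74.6   1.5 -24.7] turn [-0.1 -0.4 -0.1] F [ -6.2 -12.1  21.2] 0.04661499245603003 [ 0.91  0.68 -0.71  2.1  -0.78  0.8   0.76]
250 [(230, -126.0, 143.8), (233, -127.5, 144.0), (236, -129.7, 145.5), (239, -130.6, 144.6), (242, -130.1, 141.1), (245, -130.5, 139.1), (248, -130.6, 136.7), (251, -130.2, 133.0), (254, -130.1, 129.7), (257, -130.7, 128.0), (260, -130.4, 124.2), (263, -130.5, 121.1), (266, -131.4, 119.9), (269, -132.5, 119.0), (272, -135.7, 123.3), (275, -137.2, 123.5), (278, -138.1, 122.2), (281, -138.6, 120.1), (284, -142.4, 126.6), (287, -143.7, 126.5), (290, -145.2, 127.2), (293, -145.1, 123.2), (296, -145.2, 119.6), (299, -145.2, 115.7)]
264 [(230, -127.4, 146.3), (233, -128.1, 145.0), (236, -129.6, 145.2), (239, -130.0, 143.5), (242, -130.4, 141.7), (245, -130.3, 138.8), (248, -130.6, 136.5), (251, -130.5, 133.6), (254, -130.0, 129.6), (257, -130.3, 127.2), (260, -130.1, 123.5), (263, -130.6, 121.3), (266, -131.2, 119.4), (269, -132.2, 118.2), (272, -135.4, 122.5), (275, -136.6, 122.0), (278, -137.7, 121.3), (281, -138.9, 120.9), (284, -142.5, 126.9), (287, -143.7, 126.7), (290, -145.5, 128.0), (293, -145.6, 124.6), (296, -145.0, 119.0), (299, -145.7, 117.2)]
278 [(230, -127.0, 145.6), (233, -128.3, 145.3), (236, -129.7, 145.6), (239, -130.1, 143.6), (242, -130.7, 142.3), (245, -130.7, 139.5), (248, -130.2, 135.9), (251, -130.4, 133.4), (254, -130.3, 130.3), (257, -130.0, 126.6), (260, -130.3, 124.0), (263, -129.9, 119.8), (266, -131.0, 119.0), (269, -132.0, 117.8), (272, -135.8, 123.6), (275, -137.1, 123.3), (278, -138.1, 122.3), (281, -139.0, 121.1), (284, -143.0, 128.3), (287, -143.9, 127.1), (290, -144.8, 126.1), (293, -145.7, 124.8), (296, -145.4, 120.4), (299, -145.7, 117.4)]
```

View pics/w8v.png

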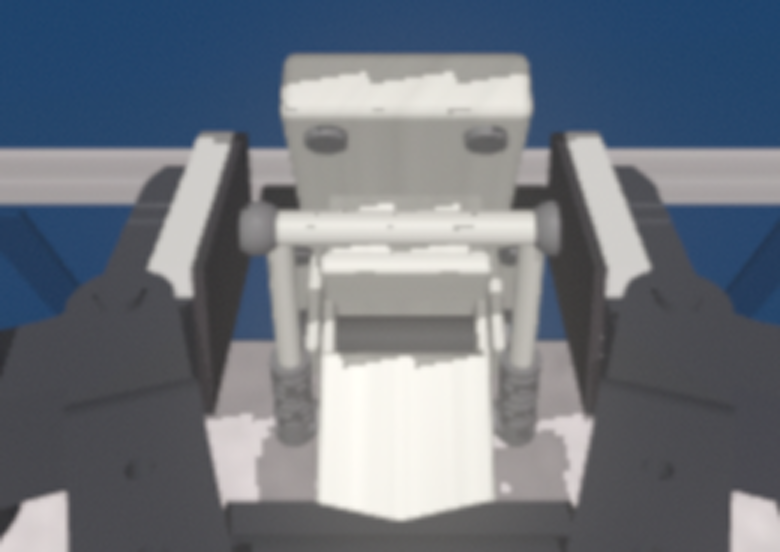

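The bar lies in the trough at about (-136.5, 120.8), behind the lip. In the crop it runs from (262,228) to (545,228). I release, back out and shut the fingers.

```bash
python3 -m jog '[[0,0,0,0,0,0],[0,0,0,0,0,0],[0,0,0,0,0,0],[0,0,-15,0,0,0],[0,0,-40,0,0,0],[0,0,-70,0,0,0],[0,0,-90,0,0,0],[0,0,-90,0,0,0]]' -0.5 40;  python3 - <<'E'
from h import *
to((-180.2,0.4,110),55)
f='w9';snap('wrist',f)
W=pts(f);P=W.reshape(-1,3);C=(P-o)@np.stack([xh,yh,[0,0,1]],1)*1000
k=(abs(C[:,1])<10)&(C[:,2]>110)&(C[:,2]<126)&(C[:,0]<-134)&(C[:,0]>-141.5);print('bar-ish',k.sum(),C[k].round(1)[::40].tolist())
C=C.reshape(384,512,3)
k=(abs(C[...,1])<8)&(C[...,2]>50)&(C[...,2]<112)&(C[...,0]<-150);Q=C[k];print(Q[::max(1,len(Q)//12)].round(1).tolist())
cv2.imwrite('pics/w9v.png',cv2.resize(cv2.imread('pics/w9.png')[110:310,130:390],None,fx=3,fy=3,interpolation=cv2.INTER_CUBIC))
E
```

```text
clock: 13.42
position: [0.4827, -0.0379, 0.1641]
ee_rot: [3.138, -0.958, 1.4]
force: [-0.2, 0.7, -0.0]
finger_gap: 0.0639
tcp [-200.3    0.3  164.1] shift [-32.6  -0.3  47.6] turn [ 0.2  0.1 -0. ] F [-0.2  0.7 -0. ] 0.06388219800730256 [ 1.01  0.59 -0.67  2.03 -0.7   1.01  0.71]
bar-ish 148 [[-137.0, 10.0, 124.2], [-137.5, 2.4, 123.6], [-138.3, -4.5, 123.6], [-139.9, 8.5, 123.5]]
[[-150.2, 7.8, 92.2], [-155.1, 7.7, 92.2], [-158.5, -4.0, 90.9], [-162.6, -1.1, 89.5], [-167.2, 3.2, 89.3], [-171.4, 7.5, 88.3], [-175.0, -3.9, 87.9], [-179.3, -1.0, 87.6], [-183.6, 5.3, 87.4], [-186.8, -3.1, 86.5], [-190.7, -7.8, 87.4], [-195.0, 3.8, 88.1], [-198.2, -1.6, 87.6]]
```

View pics/w9v.png

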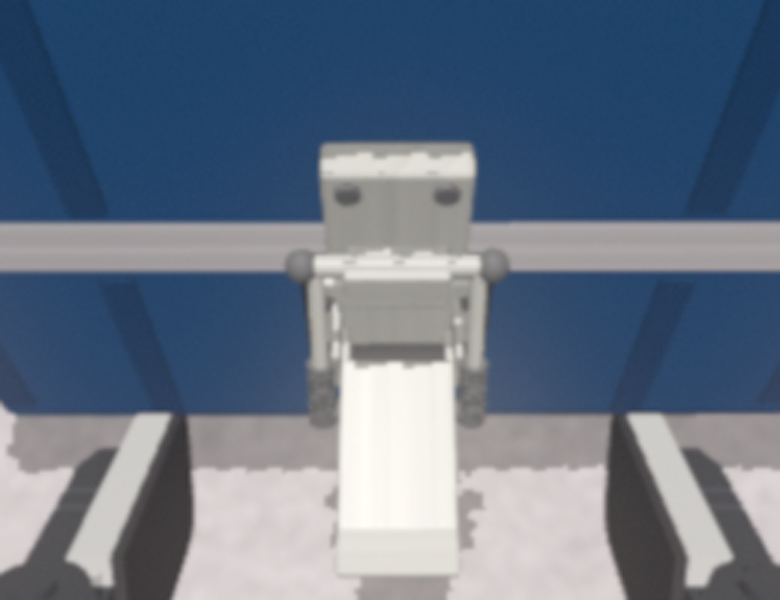

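With the gripper off, the bar stays in the trough behind the lip, at crop row 265. The lever stands out at about 1.43 rad. I shut the fingers and go above the lever.

```bash
python3 -m jog '[[0,0,0,0,0,0],[0,0,0,0,0,0],[0,0,0,0,0,0],[-15,0,20,0,0,0],[-32,0,47,0,0,0],[-32,0,47,0,0,0]]' 1; python3 -c "
from h import *
for c in [(-180,.4,97),(-179.5,.4,85),(-175,.4,72),(-167,.4,61.5),(-166,.4,51.5),(-161,.4,48),(-157,.4,46)]: to(c,55)"
```

```text
clock: 14.22
position: [0.4843, -0.0145, 0.1095]
ee_rot: [-3.135, -0.963, 1.398]
force: [0.0, 0.0, 0.5]
finger_gap: -0.0003
tcp [-177.     2.8  109.5] shift [-12.    2.4   4.7] turn [-0.2 -0.2 -0.1] F [0.  0.  0.5] -0.00034511110696586845 [ 0.97  0.69 -0.67  2.07 -0.71  0.89  0.77]
tcp [-177.     2.8  109.5] shift [-21.5   2.4  12. ] turn [-0.2 -0.2 -0.1] F [0.  0.  0.5] -0.00034511110696586845 [ 0.97  0.69 -0.67  2.07 -0.71  0.89  0.77]
tcp [-177.     2.8  109.5] shift [-29.6   2.5  23.1] turn [-0.2 -0.2 -0.1] F [0.  0.  0.5] -0.00034511110696586845 [ 0.97  0.69 -0.67  2.07 -0.71  0.89  0.77]
tcp [-177.     2.8  109.5] shift [-33.7   2.6  35.6] turn [-0.2 -0.2 -0.1] F [0.  0.  0.5] -0.00034511110696586845 [ 0.97  0.69 -0.67  2.07 -0.71  0.89  0.77]
tcp [-177.     2.8  109.5] shift [-41.3   2.6  42.2] turn [-0.2 -0.2 -0.1] F [0.  0.  0.5] -0.00034511110696586845 [ 0.97  0.69 -0.67  2.07 -0.71  0.89  0.77]
tcp [-177.     2.8  109.5] shift [-41.3   2.6  48.3] turn [-0.2 -0.2 -0.1] F [0.  0.  0.5] -0.00034511110696586845 [ 0.97  0.69 -0.67  2.07 -0.71  0.89  0.77]
tcp [-177.     2.8  109.5] shift [-40.7   2.6  52.7] turn [-0.2 -0.2 -0.1] F [0.  0.  0.5] -0.00034511110696586845 [ 0.97  0.69 -0.67  2.07 -0.71  0.89  0.77]
```

```bash
python3 -m jog '[[-12,0,5,0,0,0],[-17,0,8,0,0,0],[-21,0,12,0,0,0],[-26,0,18,0,0,0],[-29.5,0,23,0,0,0],[-32,0,30,0,0,0]]'; python3 -m jog '[[-2,0,6,0,0,0],[-5,0,9,0,0,0],[-9,0,12,0,0,0],[-9,0,15,0,0,0],[-9,0,18,0,0,0],[-9,0,18,0,0,0]]'; python3 -c "
from h import *
to((-157,.4,46),55)"
```

```text
clock: 14.98
position: [0.4872, -0.0107, 0.0661]
ee_rot: [3.14, -0.958, 1.401]
force: [0.1, -5.3, 1.2]
finger_gap: -0.0001
clock: 15.72
position: [0.4879, 0.0003, 0.0493]
ee_rot: [-3.141, -0.96, 1.401]
force: [0.6, 0.1, 0.1]
finger_gap: -0.0001
tcp [-161.9    1.7   49.3] shift [0.1 1.3 5.9] turn [-0.1 -0.   0. ] F [0.6 0.1 0.1] -0.0001004730019705306 [ 0.93  0.8  -0.66  2.08 -0.72  0.76  0.84]
```

The force has dropped to zero, so the lever has probably snapped shut. I press a little further to seat it, back off and look.

```bash
python3 -m jog '[[0,0,3,0,0,0],[0,0,6,0,0,0],[0,0,7,0,0,0],[0,0,7,0,0,0]]'; python3 -m jog '[[0,0,-20,0,0,0],[0,0,-60,0,0,0],[20,0,-110,0,0,0],[40,0,-130,0,0,0],[40,0,-130,0,0,0]]'; python3 - <<'E'
from h import *
to((-157,.4,46),55)
f='w10';snap('wrist',f);snap('scene','s2')
W=pts(f);P=W.reshape(-1,3);C=(P-o)@np.stack([xh,yh,[0,0,1]],1)*1000
k=(abs(C[:,1])<10)&(C[:,2]>110)&(C[:,2]<126)&(C[:,0]<-134)&(C[:,0]>-141.5);print('bar-ish',k.sum(),C[k].round(1)[::30].tolist())
k=(abs(C[...,1])<8)&(C[...,2]>20)&(C[...,2]<85)&(C[...,0]<-135);Q=C[k];print(Q[::max(1,len(Q)//12)].round(1).tolist())
q=(abs(C[:,1])<100)&(C[:,2]>180)&(C[:,0]<-60);print('lid top',np.median(C[q],0))
a,b=[load(x)['img'].astype(int) for x in('s0','s2')]
print('scene diff beyond case/arm',[(n,abs(a-b)[v-8:v+8,u-10:u+10].mean().round(1)) for n,u,v in(('marker',208,213),('remote',260,246),('can',307,210),('stapler',190,298),('cup',248,308),('tape',123,290))])
p=proj(f,w((-150,0,90))).astype(int);print(p);c=cv2.imread('pics/w10.png');cv2.imwrite('pics/w10v.png',cv2.resize(c[max(0,p[1]-110):p[1]+90,p[0]-130:p[0]+130],None,fx=3,fy=3,interpolation=cv2.INTER_CUBIC))
E
```

```text
clock: 16.23
position: [0.4892, 0.0054, 0.0452]
ee_rot: [3.142, -0.96, 1.401]
force: [-0.3, 0.1, -0.1]
finger_gap: 0.0
clock: 16.85
position: [0.476, -0.0781, 0.1541]
ee_rot: [3.135, -0.957, 1.405]
force: [-0.2, -0.2, -1.2]
finger_gap: -0.0002
tcp [-2.411e+02  2.000e-01  1.541e+02] shift [-39.9  -0.8 131. ] turn [0.2 0.2 0.1] F [-0.2 -0.2 -1.2] -0.00017595462853550246 [ 1.04  0.61 -0.63  1.99 -0.66  1.06  0.74]
bar-ish 34 [[-134.2, 7.0, 119.5], [-138.6, -7.1, 123.1]]
[[-143.7, 3.4, 84.7], [-138.9, 3.6, 72.7], [-148.3, -3.9, 81.3], [-149.5, 4.3, 77.2], [-148.8, -2.4, 71.9], [-149.4, 6.9, 66.7], [-148.9, 0.1, 61.5], [-149.4, -7.8, 57.5], [-149.7, -1.7, 51.4], [-149.3, 2.8, 43.9], [-150.1, 5.6, 38.2], [-152.1, 7.4, 34.3], [-153.1, -5.6, 30.6]]
lid top [-2.77189833e+02 -8.23095765e-02  2.00595483e+02]
scene diff beyond case/arm [('marker', np.float64(59.3)), ('remote', np.float64(4.5)), ('can', np.float64(5.1)), ('stapler', np.float64(5.2)), ('cup', np.float64(4.3)), ('tape', np.float64(4.2))]
[262 183]
```

View pics/w10v.png

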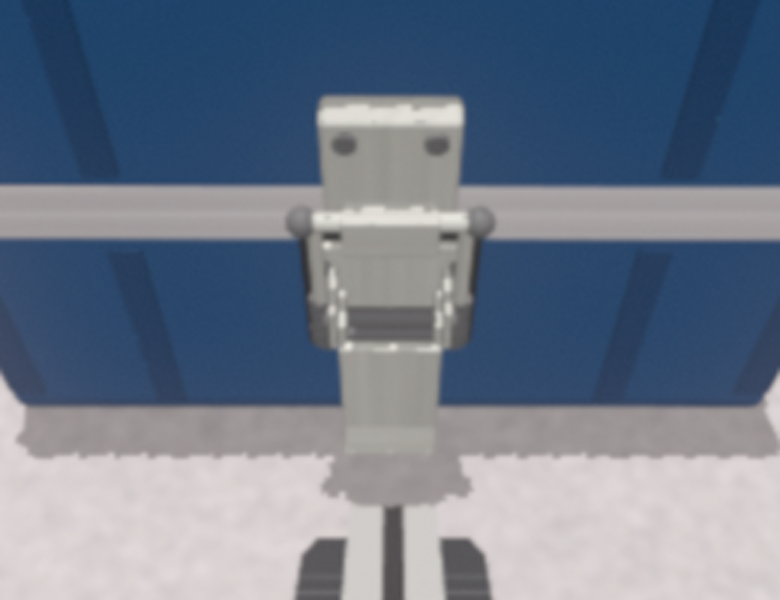

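The lever's outer face reads x ≈ -149 from z = 77 down to 44, so it hangs flat at about 0 rad. The bar is still behind the lip, and the fingers are clear. I hand in the job.

```bash
python3 -c "
from workcell import close_job
print(close_job())"
```

```text
the job is handed in; nothing more can be done
None
```

The case is closed and the job is handed in at about 17 s of robot time; no verdict was reported. I pressed the lid shut, lifted the loop over the keeper by its rivet heads, re-centring the grip once on the way. I then let go and pressed the lever down until it snapped over centre.

**Last checks**
- **Lever:** its outer face read about 149 mm outward over its whole height, where a flat, shut lever should be, so its angle is about 0 rad.
- **Loop:** in the close-up after the snap, the crossbar lies in the keeper's trough behind the lip. I measured it at about (-136.5, 121) mm when seating it; the target is (-136, 121). I could not measure the stretch directly; I infer it from the shut lever and hooked bar.
- **Lid:** it reached z = 204 mm under the fingers, and later keeper and face readings matched a shut lid. A final lid-top reading was unusable because stray points from outside the lid got into it.
- **Gripper:** clear of everything at the end, with about 1 N at the wrist.
- **Other objects:** the scene picture shows no change at the remote, can, stapler, pen cup and tape dispenser. The picture did change at the marker's spot. I think that is the arm covering it, since the fingers never went below about 45 mm there, but I did not confirm it. I did not check the hole punch, which I never went near.

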